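# Bolt down the grain mill's cover plate in cross order

## Task

The cover plate of the grain mill stands proud on its gasket: tighten its four orange wing nuts clockwise, about half a turn each, until each is fully home and just comes up firm, so that the plate ends seated and level. Work in cross order - after the first nut do the one diagonally opposite, then the other two - and go by feel: never force a nut on once it is firm. Leave the colander, vase and honey dipper where they are.

Things in the scene. Friction and masses are not known exactly. Their poses are not given: they have to be found in the camera images.
- mill: green cast grain mill lying face up and fixed to the counter: foot 190 x 190 mm, square flange 176 x 176 mm, a short spout to +x. Origin: centre of its underside, z up. The seated cover plate's top is 90 mm above the origin; the four wing nuts stand on a 120 mm square.
- plate: steel cover plate 166 x 166 x 8 mm with a round hub 48 mm across and 17 mm high in the middle, on a springy rubber gasket that pushes it up against the four pressure feet. Origin: centre of its top face. It stands about 3 mm proud at the start and sinks to 90 mm above the mill's origin when all four nuts are home.
- wing_a: Wing nut: upright orange bar 40 long, 10 thick, 30 high, to pinch or push. Origin: on the screw axis, underside of the bar, 104 mm above the mill's origin; x along the bar, y across, z up. The bar keeps its height as it turns and has 14 mm free above the plate. Clockwise from above tightens and drives foot_a down. At mill x -60, y +60 mm, opposite wing_c.
- wing_b: Wing nut like wing_a. All four: at the start 2.7 to 3.3 rad (about half a turn) from home, different for each, and neither the bar's angle nor the measured foot height tells it closely. The screw axis is fixed in the mill. At mill x +60, y +60 mm, opposite wing_d.
- wing_c: Wing nut like wing_a. All four turn at a steady 0.12 N m until home; then the spring washer takes up and the twist climbs 1.5 N m per further rad: 0.2 to 0.4 N m is firm, over 0.45 N m is overtightened. At mill x +60, y -60 mm, opposite wing_a.
- wing_d: Wing nut like wing_a. All four: let go when firm, the bar springs back to home and stays there. At mill x -60, y -60 mm, opposite wing_b.
- foot_a: black pressure foot under wing_a, 24 mm across, 6 mm high; origin: centre of its underside. Sinks 6 mm a full turn of the nut; 90 mm above the mill's origin when home.
- washer_a: brass spring washer under wing_a, 16 mm across, 2 mm high; origin: centre of its underside, 101.5 mm above the mill's origin, 1.5 mm lower per rad of twist past rest (1.5 N m).
- foot_b: black pressure foot under wing_b, 24 mm across, 6 mm high; origin: centre of its underside. Sinks 6 mm a full turn of the nut; 90 mm above the mill's origin when home.
- washer_b: brass spring washer under wing_b, 16 mm across, 2 mm high; origin: centre of its underside, 101.5 mm above the mill's origin, 1.5 mm lower per rad of twist past rest (1.5 N m).
- foot_c: black pressure foot under wing_c, 24 mm across, 6 mm high; origin: centre of its underside. Sinks 6 mm a full turn of the nut; 90 mm above the mill's origin when home.
- washer_c: brass spring washer under wing_c, 16 mm across, 2 mm high; origin: centre of its underside, 101.5 mm above the mill's origin, 1.5 mm lower per rad of twist past rest (1.5 N m).
- foot_d: black pressure foot under wing_d, 24 mm across, 6 mm high; origin: centre of its underside. Sinks 6 mm a full turn of the nut; 90 mm above the mill's origin when home.
- washer_d: brass spring washer under wing_d, 16 mm across, 2 mm high; origin: centre of its underside, 101.5 mm above the mill's origin, 1.5 mm lower per rad of twist past rest (1.5 N m).
- colander: stainless colander, 210 mm across, 85 mm high, two wire handles; origin under its centre. Bystander.
- vase: blue ceramic vase, 100 mm across at the belly, 165 mm high; origin under its centre, z up. Bystander.
- dipper: bamboo honey dipper lying on the counter, 165 mm long, 32 mm across at its head (+x end); origin under its middle. Bystander.

How it is judged:
By the outcome, as a careful person would: the job done as asked, in the order asked, and still so for the second after the job is handed in, with the robot touching nothing.
It also fails if it takes over 72 s, if anything falls off the work surface, if the arm or the gripper's body presses on something with over 40 N, if the wrist force passes 120 N, or if a joint passes its speed limit or range.

## Robot

A 7-joint arm with a two-finger parallel gripper is mounted at the origin on the work surface. World frame = base frame: x ahead of the robot, y to its left, z up, the work surface at z = 0. Lengths are in m, angles in rad, forces in N, time in s.
With the tool pointing down it reaches from about 0.4 to 0.85 m from the base axis. Payload 4.5 kg.
Tool frame: the origin (TCP) lies at the very end of the fingers, on their centre line; the grasp point (between the pads) lies 19 mm behind it (r.grip_point_offset is the distance from the TCP to the grasp point, in m); y points along the fingers, x is the direction in which the jaws open and shut, and the axes are right-handed (so a half turn about y gives the same grasp; the last joint's range is limited). The gripper opens to 88 mm and grips with 3 to 60 N. Pads are 18 mm wide; open, the fingers measure 123 mm over their backs; the gripper's body (75 mm by 187 mm) begins 45 mm behind the grasp point.
Start: joints at [1.239, 0.689, -0.195, 1.565, 0.157, 0.902, -0.215], TCP at [0.224, -0.584, 0.239] pointing down, gripper open.
Joint ranges: [-3.01, 3.01], [-0.46, 2.08], [-1.47, 1.51], [0.13, 2.56], [-1, 4.14], [0.04, 2.09], [-2.66, 2.66]. Speed limits (rad/s): [2.57, 2.57, 3.14, 3.14, 3.14, 3.14, 3.14].

## Interface

Orientations are given as a unit quaternion [x, y, z, w].
In Python, from plant import get_state, snapshot, camera_params, job, r gives the robot as it stands.
- The arm moves only by the tool carry_out, never from a script. Its arguments are lists of equal length, an entry for each row: "offset": the shift along the world's x, y, z in m, a list of three; "twist": the turn about the world's z in degrees. In form: {"offset": [[tx, ty, tz], ...], "twist": [twist, ...]}. A call has 1 to 8 rows; each row shifts and turns the commanded pose from where the row before left it; what a row does not reach is not made up. A row lasts 1/8 s, in which the tool goes at most 62.5 mm and 10.7 degrees, less where a joint would pass 70% of its speed; a pose out of reach is approached as far as the arm can. A call with a gripper value outside its range is refused whole. "grip" is the finger opening in m, from 0 to 0.0881, set as the call begins (left out, the last holds). The fingers move at their own pace and stop on an object; "newtons" is the grip in N (left out, the last holds). Time passes only in rows, so rows that do not move let the fingers close. It gives the time, the measured TCP pose, the force and the opening at its end, in the units of the state.
- get_state(): the state, without advancing time (a new reading comes with each control period).
- snapshot(name): name is "scene" or "top" or "wrist"; returns the picture (480x640x3 uint8, red, green, blue); there is no depth.
- camera_params(name): a dict with "camera_matrix" (3x3 intrinsics, pixels), "dist_coeffs" ([k1, k2, p1, p2, k3] as OpenCV has them; the pictures are not rectified), "eye" and "orientation" of the camera in the world. Camera axes: x right, y up, looking along -z (the intrinsics and any distortion apply to the point x, -y, -z); pixel columns grow to the right and rows downward; lengths in m; the calibration is good to about 2 mm. A picture is of the moment at which its call begins: read the wrist's pose just before it. camera_params takes no time and is no camera call; for the wrist camera it gives the pose at the moment of the call.
- job.finish_job(): hands the job in, once; it reports no verdict.
The state is a dict: "clock": time; "q": joint angles; "qd": joint speeds; "joint_torque": joint torques, N m; "tool_pos": TCP position; "eef_rot": TCP orientation; "contact_force": force on the tool from outside, world axes, zero at the start; "moment": the same for the moment, N m; "opening": opening from 0.0 (shut) to 1.0 (fully open).
Only numpy, scipy, OpenCV 4.12 (cv2) and the standard library are available. Lean on these libraries where they do the work, as an engineer would, in place of code of your own. Each camera call takes 0.05 s, during which the arm holds its last target. There are 200 camera calls.

## Working session

There is one attempt and no reset: what is moved stays moved. The work goes in short steps, Python scripts to look and compute and a tool call to move; the robot and the scene stay as the last step left them, time stands still between calls to the robot, and variables do not carry over. Pictures are saved under pics/ and viewed, about 8 in all and at most 12, crops included, and the job is handed in when it is done.

Besides the shell and the picture viewer there is one more tool, called as name(argument=value, ...), one argument or row to a line, values as JSON. carry_out: Moves the arm, as the interface text tells. Its arguments: {"type":"object","properties":{"offset":{"type":"array"},"twist":{"type":"array"},"grip":{"type":"number"},"newtons":{"type":"number"}},"required":["offset","twist"]}

```bash
ls; mkdir -p pics; python3 - <<'E'
from plant import *
import cv2,numpy as np
s=get_state();print(s)
a=[snapshot(n) for n in("scene","top")]
for n,i in zip(("scene","top"),a):
    cv2.imwrite(f"pics/{n}0.png",i[...,::-1]); p=camera_params(n);print(n,p)
E
```

```text
pics
{'clock': 0.0, 'q': array([ 1.23884017,  0.68998149, -0.1945195 ,  1.56635217,  0.15732635,
        0.90248905, -0.21509823]), 'qd': array([ 8.59382099e-04,  5.95554188e-04, -8.36052080e-05,  4.37966995e-05,
        7.61245661e-04, -1.87243104e-03, -4.44467517e-04]), 'joint_torque': array([-4.06609997e-04, -5.27554214e+01, -1.26665108e+00, -1.53428650e+01,
       -5.25683386e-02,  6.59894184e-03,  1.82287649e-04]), 'tool_pos': array([ 0.22325821, -0.58308513,  0.23790957]), 'eef_rot': array([-0.58229084,  0.40126316, -0.40013766,  0.58293662]), 'contact_force': array([ 0.43949698,  0.34900046, -0.21607763]), 'moment': array([-0.0016447 , -0.0033802 , -0.01029243]), 'opening': 1.0001398439585412}
scene {'camera_matrix': array([[461.64764546,   0.        , 319.74491699],
       [  0.        , 461.64764546, 240.53102787],
       [  0.        ,   0.        ,   1.        ]]), 'dist_coeffs': array([-0.01579876,  0.        ,  0.        ,  0.        ,  0.        ]), 'eye': array([0.92585602, 0.36778619, 0.79206279]), 'orientation': array([0.12851285, 0.29830344, 0.8715323 , 0.36732948])}
top {'camera_matrix': array([[560.9776746 ,   0.        , 323.93312623],
       [  0.        , 560.9776746 , 231.10039595],
       [  0.        ,   0.        ,   1.        ]]), 'dist_coeffs': array([-0.11214012,  0.        ,  0.        ,  0.        ,  0.        ]), 'eye': array([ 0.37626385, -0.02178041,  1.35395339]), 'orientation': array([ 0.04885285, -0.04160558, -0.70275486,  0.70853228])}
```

View pics/top0.png

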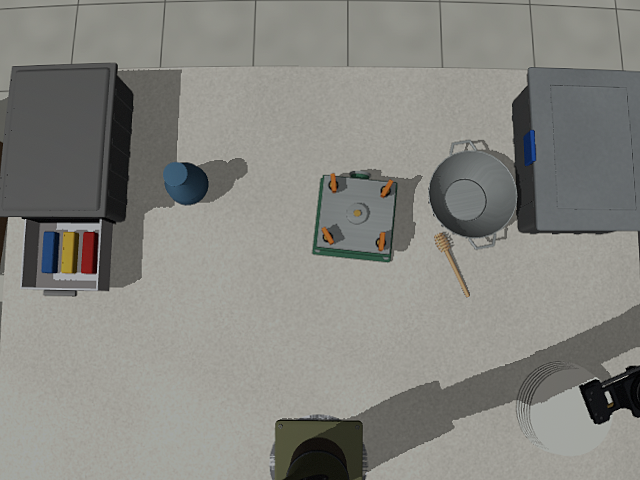

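View pics/scene0.png

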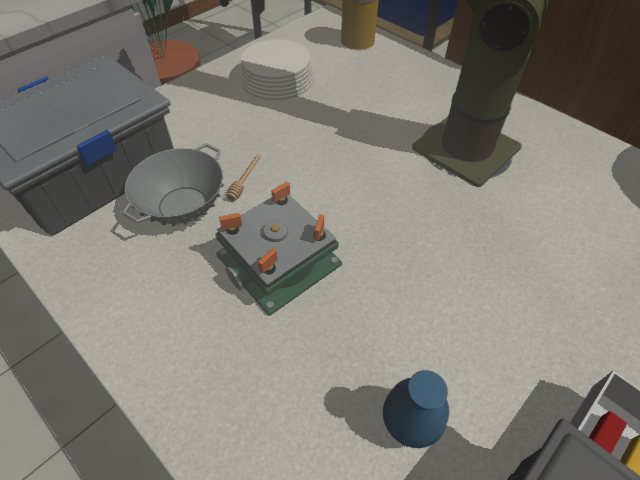

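The top view shows the mill near pixel (355,217) with its spout up (+x). Nuts: a (328,236), b (334,182), c (386,188), d (382,241). The scene view agrees. Next I measure them.

```bash
cat > h.py <<'E'
from plant import *
import cv2,numpy as np
from scipy.spatial.transform import Rotation as R
def ray(px,p,z):
    u=cv2.undistortPoints(np.float64(px).reshape(-1,1,2),p['camera_matrix'],p['dist_coeffs'])[:,0]
    d=R.from_quat(p['orientation']).apply(np.c_[u[:,0],-u[:,1],-np.ones(len(u))])
    e=np.array(p['eye']);return e+d*((z-e[2])/d[:,2])[:,None]
def orange(img,amin=40):
    h=cv2.cvtColor(img,cv2.COLOR_RGB2HSV)
    m=cv2.inRange(h,(5,150,90),(18,255,255))
    n,l,st,c=cv2.connectedComponentsWithStats(m)
    return [(c[i],st[i,4],np.argwhere(l==i)[:,::-1]) for i in range(1,n) if st[i,4]>amin]
def tool():
    s=get_state();M=R.from_quat(s['eef_rot']).as_matrix()
    return s,np.degrees(np.arctan2(M[1,0],M[0,0])),M
E
python3 - <<'E'
from h import *
for n in("top","scene"):
    img=cv2.imread(f"pics/{n}0.png")[...,::-1].copy();p=camera_params(n)
    for c,a,pts in orange(img):
        print(n,c.round(1),a,ray(c,p,.119)[0].round(4))
s,y,M=tool();print(y,M.round(3))
print({k:v for k,v in camera_params("wrist").items()})
E
```

```text
top [333.  182.3] 79 [ 0.6459 -0.0277  0.119 ]
top [386.2 188.2] 86 [ 0.6334 -0.1473  0.119 ]
top [327.3 235.4] 87 [ 0.5257 -0.0159  0.119 ]
top [381.4 241.1] 92 [ 0.5139 -0.1359  0.119 ]
scene [280.2 187.1] 52 [ 0.5053 -0.1484  0.119 ]
scene [229.6 216.4] 70 [ 0.6271 -0.1603  0.119 ]
scene [319.2 222.6] 69 [ 0.5175 -0.0261  0.119 ]
scene [268. 259.] 199 [ 0.6428 -0.0322  0.119 ]
-69.03510224160604 [[ 0.358 -0.001  0.934]
 [-0.934  0.001  0.358]
 [-0.002 -1.    -0.   ]]
{'camera_matrix': array([[342.26737513,   0.        , 319.82394666],
       [  0.        , 342.26737513, 243.46868519],
       [  0.        ,   0.        ,   1.        ]]), 'dist_coeffs': array([-0.03435294,  0.        ,  0.        ,  0.        ,  0.        ]), 'eye': array([ 0.29263262, -0.55735139,  0.38424943]), 'orientation': array([-0.11972426,  0.08272131, -0.56057472,  0.81521732])}
```

carry_out(
  offset=[
    [0.02, 0.05, 0.02],
    [0.04, 0.048, 0.02],
    [0.04, 0.048, 0.02],
    [0.04, 0.048, 0],
    [0.04, 0.048, 0],
    [0.04, 0.048, 0],
    [0.04, 0.048, 0],
    [0.04, 0.048, 0],
  ],
  twist=[0, 0, 0, 0, 0, 0, 0, 0],
)

```text
clock: 1.1
tool_pos: [0.5206, -0.2006, 0.2966]
eef_rot: [0.583, -0.401, 0.401, -0.582]
contact_force: [1.1, -0.8, 0.7]
opening: 0.997
```

carry_out(
  offset=[
    [0.03, 0.045, 0],
    [0.02, 0.045, 0],
    [0, 0, 0],
    [0, 0, 0],
  ],
  twist=[0, 0, 0, 0],
)

```text
clock: 1.6
tool_pos: [0.5692, -0.113, 0.2964]
eef_rot: [0.583, -0.401, 0.401, -0.582]
contact_force: [-0.2, -1.0, 0.5]
opening: 1.002
```

```bash
python3 - <<'E'
from h import *
s,y,M=tool();p=camera_params("wrist");i=snapshot("wrist")
cv2.imwrite("pics/w1.png",i[...,::-1]);print(s['tool_pos'],s['q'].round(3),y,p['eye'])
for c,a,pts in orange(i,80):print(c.round(1),a,ray(c,p,.119)[0].round(4))
E
```

```text
[ 0.56917625 -0.11301843  0.29642644] [ 0.233  0.564 -0.197  1.63   0.129  0.962 -1.214] -69.06423287438022 [ 0.63861194 -0.08690796  0.44256032]
[261.5 106.8] 595 [ 0.6471 -0.0288  0.119 ]
[382.3 169.7] 662 [ 0.635 -0.151  0.119]
[209.7 228.1] 436 [ 0.5237 -0.0161  0.119 ]
[323.  277.5] 542 [ 0.5148 -0.1382  0.119 ]
```

View pics/w1.png

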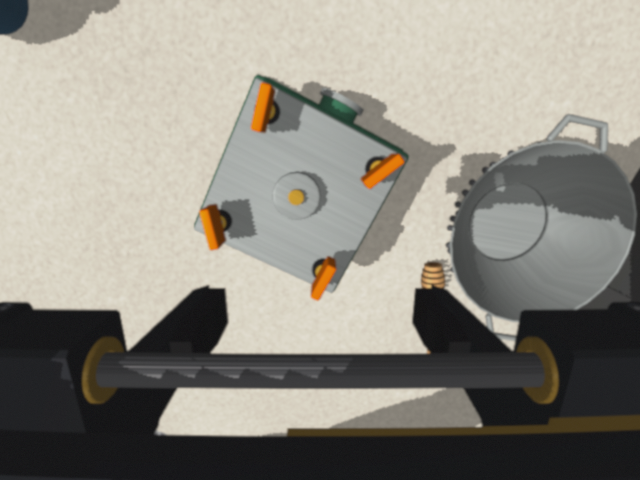

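The wrist view shows all four orange bars: b (262,107), c (382,170), a (210,228), d (323,278), plus the hub at (297,196). I'll take the bar angles from their bright top faces at z=0.134.

```bash
cat >> h.py <<'E'
def bars(img,p,amin=80):
    out=[]
    g=cv2.cvtColor(img,cv2.COLOR_RGB2HSV)[...,2]
    for c,a,pts in orange(img,amin):
        v=g[pts[:,1],pts[:,0]];t,_=cv2.threshold(v.reshape(-1,1),0,255,cv2.THRESH_OTSU)
        hi=pts[v>t]
        W=ray(hi,p,.134)[:,:2];(x,y),(w,h),_=cv2.minAreaRect((W*1000).astype(np.float32))
        C=W-W.mean(0);_,S,V=np.linalg.svd(C,full_matrices=False)
        out.append((c.round(0),len(hi),a,t,int(np.median(v[v>t])),int(np.median(v[v<=t])),(round(x,1),round(y,1)),(round(w,1),round(h,1)),round(np.degrees(np.arctan2(V[0,1],V[0,0]))%180,1)))
    return out
E
python3 - <<'E'
from h import *
p=camera_params("wrist");i=cv2.imread("pics/w1.png")[...,::-1].copy()
for b in bars(i,p):print(*b)
for c,a,pts in orange(i): print(c, np.histogram(i[pts[:,1],pts[:,0],0],bins=range(90,270,15))[0])
E
```

```text
[261. 107.] 480 595 173.0 227 125 (646.0, -31.6) (38.6, 8.5) 5.0
[382. 170.] 455 662 183.0 227 140 (633.7, -150.4) (9.2, 39.0) 148.9
[210. 228.] 320 436 169.0 226 112 (527.4, -19.4) (38.6, 8.2) 29.9
[323. 277.] 337 542 181.0 227 151 (515.1, -138.1) (9.5, 37.2) 173.8
[261.45546218 106.79831933] [ 30  21  18  17  15  20  21  25 111 317   0]
[382.28549849 169.74320242] [  6   5  43  78  38  28  30  45 100 289   0]
[209.69724771 228.08256881] [ 46  19  17  15  17  14  16  19  74 199   0]
[322.95940959 277.46494465] [ 34  14  14  23  83  33  23  28  83 207   0]
```

carry_out(
  offset=[
    [-0.021, 0.0475, 0],
    [-0.021, 0.047, 0],
    [0, 0, -0.02],
    [0, 0, -0.02],
    [0, 0, -0.02],
    [0, 0, -0.02],
    [0, 0, 0],
    [0, 0, 0],
  ],
  twist=[10.5, 10.5, 10.5, 10.5, 10.5, 10.5, 10.5, 10.5],
  grip=0.036,
)

```text
clock: 2.65
tool_pos: [0.5273, -0.0201, 0.2165]
eef_rot: [0.701, 0.093, -0.093, -0.701]
contact_force: [1.3, -0.1, 0.6]
opening: 0.413
```

carry_out(
  offset=[
    [0, 0, 0],
    [0, 0, 0],
    [0, 0, 0],
    [0, 0, 0],
    [0, 0, 0],
    [0, 0, 0],
    [0, 0, 0],
    [0, 0, 0],
  ],
  twist=[10.5, 10.5, 10.5, 10.5, 10.5, 10.5, 10.5, 10.5],
)

```text
clock: 3.65
tool_pos: [0.5275, -0.0203, 0.2166]
eef_rot: [-0.459, -0.537, 0.539, 0.459]
contact_force: [-0.9, 0.8, 0.8]
opening: 0.409
```

carry_out(
  offset=[
    [0, 0, 0],
    [0, 0, 0],
    [0, 0, 0],
    [0, 0, 0],
  ],
  twist=[10.5, 10.5, 0, 0],
)

```text
clock: 4.15
tool_pos: [0.5277, -0.0189, 0.2167]
eef_rot: [-0.355, -0.611, 0.612, 0.355]
contact_force: [0.2, -0.5, -0.3]
opening: 0.407
```

```bash
python3 - <<'E'
from h import *
s,y,M=tool();p=camera_params("wrist");i=snapshot("wrist")
cv2.imwrite("pics/w2.png",i[...,::-1]);print(s['tool_pos'],s['q'].round(3),y,p['eye'],s['moment'],s['opening'])
for b in bars(i,p):print(*b)
E
```

```text
[ 0.52765888 -0.01889025  0.21670683] [ 0.548  0.797 -1.074  1.858  0.832  1.019  1.204] 119.68514450889955 [ 0.46289132 -0.05619429  0.36301505] [ 0.09472023 -0.16550174  0.0145139 ] 0.4069433674701787
[180. 148.] 882 1569 197.0 237 158 (514.1, -137.2) (9.4, 39.4) 173.6
[322. 245.] 659 833 188.0 237 137 (526.0, -18.4) (39.1, 9.1) 30.2
[107. 280.] 314 870 189.0 236 151 (637.5, -151.9) (8.7, 29.3) 143.5
```

View pics/w2.png

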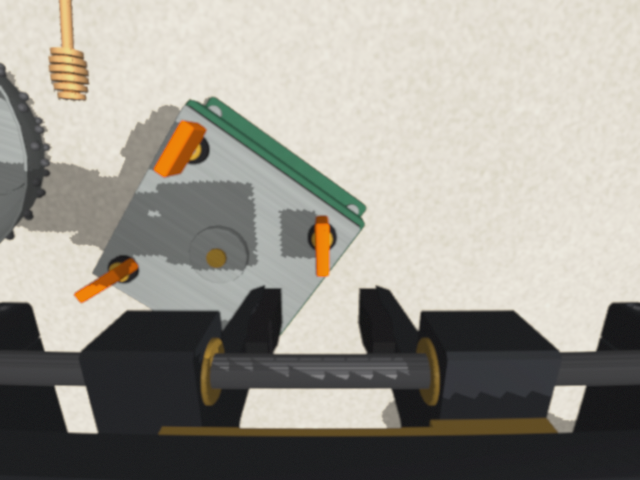

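The fingers straddle bar a (322,245). It is centred within 2 mm, with the yaw matching. Descending to grip.

carry_out(
  offset=[
    [-0.001, 0, -0.04],
    [0, 0, -0.04],
    [0, 0, -0.02],
    [0, 0, -0.01],
    [0, 0, 0],
  ],
  twist=[0, 0, 0, 0, 0],
)

```text
clock: 4.82
tool_pos: [0.5268, -0.0177, 0.1068]
eef_rot: [-0.354, -0.612, 0.612, 0.354]
contact_force: [0.6, 0.4, -0.5]
opening: 0.408
```

carry_out(
  offset=[
    [0, 0, 0],
    [0, 0, 0],
    [0, 0, 0],
    [0, 0, 0],
  ],
  twist=[0, 0, 0, 0],
  grip=0.0,
  newtons=50,
)

```text
clock: 5.32
tool_pos: [0.5271, -0.0175, 0.1074]
eef_rot: [0.354, 0.612, -0.612, -0.354]
contact_force: [-0.8, -0.1, 3.9]
opening: 0.107
```

```bash
cat > st.py <<'E'
from h import *
s,y,M=tool();print(s['clock'],s['tool_pos'].round(4),'yaw',round(y,2),'F',s['contact_force'].round(2),'M',s['moment'].round(3),'op',round(s['opening']*88.1,1),'q',s['q'].round(2))
E
python3 st.py
```

```text
5.325 [ 0.5271 -0.0175  0.1074] yaw 119.96 F [-0.76 -0.08  3.9 ] M [ 0.057 -0.044  0.016] op 9.4 q [ 0.47  0.94 -0.94  1.95  1.05  0.85  1.03]
```

carry_out(
  offset=[
    [0, 0, 0],
    [0, 0, 0],
    [0, 0, 0],
    [0, 0, 0],
    [0, 0, 0],
    [0, 0, 0],
    [0, 0, 0],
    [0, 0, 0],
  ],
  twist=[-9, -9, -9, -9, -9, -9, -9, -9],
)

```text
clock: 6.32
tool_pos: [0.5271, -0.0177, 0.1074]
eef_rot: [0.647, 0.286, -0.286, -0.646]
contact_force: [-0.9, 0.3, 3.5]
opening: 0.109
```

```bash
python3 st.py
```

```text
6.325 [ 0.5271 -0.0177  0.1074] yaw 47.69 F [-0.93  0.25  3.46] M [-0.118  0.017  0.141] op 9.6 q [ 0.33  0.85 -0.66  1.96  0.86  0.65 -0.06]
```

carry_out(
  offset=[
    [0, 0, 0],
    [0, 0, 0],
    [0, 0, 0],
    [0, 0, 0],
    [0, 0, 0],
    [0, 0, 0],
    [0, 0, 0],
    [0, 0, 0],
  ],
  twist=[-9, -9, -9, -9, -9, -9, -9, -9],
)

```text
clock: 7.32
tool_pos: [0.5269, -0.0178, 0.1074]
eef_rot: [0.691, -0.149, 0.149, -0.691]
contact_force: [-0.7, -0.1, 3.7]
opening: 0.109
```

```bash
python3 st.py
```

```text
7.325 [ 0.5269 -0.0178  0.1074] yaw -24.31 F [-0.72 -0.08  3.74] M [-0.128  0.2    0.121] op 9.6 q [ 0.15  0.78 -0.33  1.97  0.53  0.48 -0.99]
```

carry_out(
  offset=[
    [0, 0, 0],
    [0, 0, 0],
    [0, 0, 0],
  ],
  twist=[-5, -5, 0],
)

```text
clock: 7.7
tool_pos: [0.5269, -0.0178, 0.1073]
eef_rot: [0.676, -0.206, 0.207, -0.676]
contact_force: [-0.8, -0.2, 5.8]
opening: 0.108
```

```bash
python3 st.py
```

```text
7.7 [ 0.5269 -0.0178  0.1073] yaw -33.96 F [-0.83 -0.25  5.84] M [-0.217  0.153  0.091] op 9.5 q [ 0.12  0.78 -0.29  1.97  0.47  0.46 -1.1 ]
```

carry_out(
  offset=[
    [0, 0, 0],
    [0, 0, 0],
    [0, 0, 0],
  ],
  twist=[-3.5, -3.5, 0],
)

```text
clock: 8.07
tool_pos: [0.5269, -0.0178, 0.1073]
eef_rot: [0.663, -0.247, 0.247, -0.662]
contact_force: [-0.1, -1.2, 6.8]
opening: 0.11
```

```bash
python3 st.py
```

```text
8.075 [ 0.5269 -0.0178  0.1073] yaw -40.94 F [-0.13 -1.18  6.75] M [-0.18   0.285  0.122] op 9.7 q [ 0.1   0.78 -0.26  1.97  0.42  0.45 -1.18]
```

carry_out(
  offset=[
    [0, 0, 0],
    [0, 0, 0],
    [0, 0, 0],
  ],
  twist=[-3.5, -3.5, 0],
)

```text
clock: 8.45
tool_pos: [0.5268, -0.0178, 0.1073]
eef_rot: [0.646, -0.287, 0.287, -0.646]
contact_force: [-1.2, -1.3, 6.5]
opening: 0.111
```

```bash
python3 st.py
```

```text
8.45 [ 0.5268 -0.0178  0.1073] yaw -47.94 F [-1.18 -1.29  6.49] M [-0.15   0.239  0.14 ] op 9.8 q [ 0.08  0.77 -0.23  1.97  0.38  0.44 -1.26]
```

carry_out(
  offset=[
    [0, 0, 0],
    [0, 0, 0],
    [0, 0, 0],
  ],
  twist=[-3.5, -3.5, 0],
)

```text
clock: 8.82
tool_pos: [0.5268, -0.0178, 0.1073]
eef_rot: [0.627, -0.326, 0.326, -0.627]
contact_force: [-1.3, -1.4, 6.6]
opening: 0.108
```

```bash
python3 st.py
```

```text
8.825 [ 0.5268 -0.0178  0.1073] yaw -54.94 F [-1.3  -1.38  6.59] M [-0.173  0.249  0.111] op 9.5 q [ 0.06  0.77 -0.19  1.97  0.33  0.43 -1.34]
```

carry_out(
  offset=[
    [0, 0, 0],
    [0, 0, 0],
    [0, 0, 0],
  ],
  twist=[-3.5, -3.5, 0],
)

```text
clock: 9.2
tool_pos: [0.5268, -0.0177, 0.1073]
eef_rot: [0.606, -0.364, 0.364, -0.606]
contact_force: [-0.6, 0.0, 6.3]
opening: 0.109
```

```bash
python3 st.py
```

```text
9.2 [ 0.5268 -0.0177  0.1073] yaw -61.91 F [-0.62  0.04  6.34] M [-0.168  0.25   0.216] op 9.6 q [ 0.05  0.77 -0.17  1.97  0.28  0.42 -1.41]
```

carry_out(
  offset=[
    [0, 0, 0],
    [0, 0, 0],
    [0, 0, 0],
  ],
  twist=[-3, 0, 0],
)

```text
clock: 9.57
tool_pos: [0.5268, -0.0177, 0.1073]
eef_rot: [0.597, -0.379, 0.379, -0.597]
contact_force: [-1.2, -1.3, 7.2]
opening: 0.108
```

```bash
python3 st.py
```

```text
9.575 [ 0.5268 -0.0177  0.1073] yaw -64.86 F [-1.15 -1.26  7.22] M [-0.182  0.237  0.316] op 9.5 q [ 0.04  0.77 -0.15  1.97  0.26  0.42 -1.45]
```

Nut a is firm at 0.32 N m. I release it and move to c, diagonally opposite.

carry_out(
  offset=[
    [0, 0, 0],
    [0, 0, 0],
    [0, 0, 0.05],
    [0, 0, 0.05],
    [0.04, -0.05, 0],
    [0.04, -0.05, 0],
    [0.027, -0.032, 0],
    [0, 0, 0],
  ],
  twist=[0, 0, 0, 0, 10.5, 10.5, 10.5, 10.5],
  grip=0.036,
)

```text
clock: 10.58
tool_pos: [0.6329, -0.152, 0.2057]
eef_rot: [0.693, -0.141, 0.142, -0.692]
contact_force: [-1.4, 1.1, -0.0]
opening: 0.409
```

carry_out(
  offset=[
    [0, 0, 0],
    [0, 0, 0],
    [0, 0, 0],
    [0, 0, 0],
    [0, 0, 0],
    [0, 0, 0],
    [0, 0, 0],
    [0, 0, 0],
  ],
  twist=[10.5, 10.5, 10.5, 10.5, 10.5, 10.5, 10.5, 8.5],
)

```text
clock: 11.58
tool_pos: [0.6315, -0.1475, 0.2063]
eef_rot: [-0.614, -0.349, 0.35, 0.615]
contact_force: [0.0, 0.5, 0.4]
opening: 0.408
```

carry_out(
  offset=[
    [0, 0, 0],
    [0, 0, 0],
  ],
  twist=[0, 0],
)

```text
clock: 11.82
tool_pos: [0.6318, -0.1473, 0.2066]
eef_rot: [-0.616, -0.347, 0.347, 0.616]
contact_force: [-0.0, 1.2, 0.3]
opening: 0.408
```

```bash
python3 st.py; python3 - <<'E'
from h import *
p=camera_params("wrist");i=snapshot("wrist")
cv2.imwrite("pics/w3.png",i[...,::-1])
for b in bars(i,p):print(*b)
p=camera_params("top");i=snapshot("top")
for b in bars(i,p,40):print(*b)
E
```

```text
11.825 [ 0.6318 -0.1473  0.2066] yaw 58.82 F [-0.03  1.18  0.29] M [-0.038 -0.13  -0.007] op 35.9 q [ 0.57  0.87 -0.83  1.5   0.69  1.08  0.61]
[438.   5.] 106 211 169.0 226 115 (539.3, -13.2) (14.2, 4.5) 47.6
[236.  88.] 1050 1462 192.0 233 158 (514.8, -137.3) (9.2, 37.8) 174.2
[483. 180.] 774 1091 179.0 233 134 (645.1, -30.6) (39.2, 8.3) 4.8
[320. 253.] 714 910 200.0 233 182 (633.7, -148.9) (8.7, 38.7) 148.7
[565. 408.] 978 1183 116.0 133 98 (846.2, -47.9) (23.9, 44.2) 147.2
[333. 183.] 73 84 142.0 185 109 (643.3, -27.7) (36.3, 8.9) 5.0
[385. 190.] 45 65 150.0 185 129 (626.8, -143.0) (9.1, 25.2) 150.2
[327. 236.] 70 91 156.0 185 148 (524.6, -15.2) (37.9, 9.2) 37.1
[381. 241.] 66 93 158.0 185 139 (512.6, -134.3) (8.5, 36.1) 173.6
```

carry_out(
  offset=[
    [0.002, -0.002, -0.04],
    [0, 0, -0.04],
    [0, 0, -0.0195],
    [0, 0, 0],
    [0, 0, 0],
  ],
  twist=[0, 0, 0, 0, 0],
)

```text
clock: 12.55
tool_pos: [0.635, -0.149, 0.1089]
eef_rot: [0.616, 0.349, -0.347, -0.615]
contact_force: [-0.5, -0.2, -0.3]
opening: 0.406
```

carry_out(
  offset=[
    [0, 0, 0],
    [0, 0, 0],
    [0, 0, 0],
    [0, 0, 0],
  ],
  twist=[0, 0, 0, 0],
  grip=0.0,
  newtons=50,
)

```text
clock: 13.05
tool_pos: [0.6344, -0.1491, 0.1079]
eef_rot: [0.616, 0.348, -0.348, -0.615]
contact_force: [0.5, -0.1, 2.8]
opening: 0.104
```

```bash
python3 st.py
```

```text
13.05 [ 0.6344 -0.1491  0.1079] yaw 58.96 F [ 0.54 -0.12  2.79] M [ 0.09  -0.117  0.02 ] op 9.2 q [ 0.54  0.99 -0.76  1.57  0.8   0.92  0.53]
```

Turn 152° with a reading midway and at the end.

carry_out(
  offset=[
    [0, 0, 0],
    [0, 0, 0],
    [0, 0, 0],
    [0, 0, 0],
    [0, 0, 0],
    [0, 0, 0],
    [0, 0, 0],
    [0, 0, 0],
  ],
  twist=[-9.5, -9.5, -9.5, -9.5, -9.5, -9.5, -9.5, -9.5],
)

```text
clock: 14.05
tool_pos: [0.6343, -0.1491, 0.1079]
eef_rot: [-0.699, 0.106, -0.107, 0.699]
contact_force: [0.1, 0.9, 2.2]
opening: 0.112
```

```bash
python3 st.py
```

```text
14.05 [ 0.6343 -0.1491  0.1079] yaw -17.32 F [0.07 0.87 2.24] M [0.007 0.002 0.116] op 9.9 q [ 0.39  0.91 -0.43  1.57  0.5   0.76 -0.56]
```

carry_out(
  offset=[
    [0, 0, 0],
    [0, 0, 0],
    [0, 0, 0],
    [0, 0, 0],
    [0, 0, 0],
    [0, 0, 0],
    [0, 0, 0],
    [0, 0, 0],
  ],
  twist=[-9.5, -9.5, -9.5, -9.5, -9.5, -9.5, -9.5, -9.5],
)

```text
clock: 15.05
tool_pos: [0.6344, -0.1491, 0.1079]
eef_rot: [0.485, -0.514, 0.515, -0.486]
contact_force: [-0.4, 0.2, 3.6]
opening: 0.11
```

```bash
python3 st.py
```

```text
15.05 [ 0.6344 -0.1491  0.1079] yaw -93.31 F [-0.42  0.22  3.56] M [0.081 0.028 0.081] op 9.7 q [ 0.2   0.88 -0.08  1.59  0.1   0.68 -1.55]
```

carry_out(
  offset=[
    [0, 0, 0],
    [0, 0, 0],
    [0, 0, 0],
  ],
  twist=[-4, -4, 0],
)

```text
clock: 15.42
tool_pos: [0.6344, -0.1491, 0.1079]
eef_rot: [0.45, -0.545, 0.546, -0.45]
contact_force: [-0.8, 0.8, 4.9]
opening: 0.109
```

```bash
python3 st.py
```

```text
15.425 [ 0.6344 -0.1491  0.1079] yaw -100.96 F [-0.8   0.79  4.92] M [0.035 0.021 0.117] op 9.6 q [ 0.18  0.88 -0.04  1.59  0.05  0.67 -1.65]
```

carry_out(
  offset=[
    [0, 0, 0],
    [0, 0, 0],
    [0, 0, 0],
  ],
  twist=[-3.5, -3.5, 0],
)

```text
clock: 15.8
tool_pos: [0.6343, -0.1491, 0.1079]
eef_rot: [0.416, -0.572, 0.572, -0.416]
contact_force: [-0.4, 0.5, 6.1]
opening: 0.11
```

```bash
python3 st.py
```

```text
15.8 [ 0.6343 -0.1491  0.1079] yaw -107.92 F [-0.43  0.49  6.06] M [0.191 0.065 0.115] op 9.7 q [ 0.16  0.88 -0.01  1.59  0.01  0.67 -1.73]
```

carry_out(
  offset=[
    [0, 0, 0],
    [0, 0, 0],
    [0, 0, 0],
  ],
  twist=[-3.5, -3.5, 0],
)

```text
clock: 16.18
tool_pos: [0.6343, -0.1491, 0.1078]
eef_rot: [0.38, -0.596, 0.596, -0.381]
contact_force: [-0.3, 0.2, 5.1]
opening: 0.105
```

```bash
python3 st.py
```

```text
16.175 [ 0.6343 -0.1491  0.1078] yaw -114.9 F [-0.29  0.21  5.13] M [0.158 0.027 0.134] op 9.2 q [ 0.15  0.88  0.02  1.59 -0.03  0.67 -1.82]
```

carry_out(
  offset=[
    [0, 0, 0],
    [0, 0, 0],
    [0, 0, 0],
  ],
  twist=[-3.5, -3.5, 0],
)

```text
clock: 16.55
tool_pos: [0.6344, -0.1491, 0.1079]
eef_rot: [0.343, -0.618, 0.618, -0.344]
contact_force: [-0.4, 0.5, 5.6]
opening: 0.113
```

```bash
python3 st.py
```

```text
16.55 [ 0.6344 -0.1491  0.1079] yaw -121.86 F [-0.37  0.5   5.65] M [0.141 0.095 0.336] op 9.9 q [ 0.13  0.89  0.06  1.59 -0.07  0.67 -1.91]
```

Nut c is firm at 0.34 N m. Next is b.

carry_out(
  offset=[
    [0, 0, 0],
    [0, 0, 0],
    [0, 0, 0.05],
    [0, 0, 0.05],
    [0.004, 0.04, 0],
    [0.004, 0.04, 0],
    [0.004, 0.039, 0],
    [0, 0, 0],
  ],
  twist=[0, 0, 0, 0, 10.5, 10.5, 10.5, 10.5],
  grip=0.036,
)

```text
clock: 17.55
tool_pos: [0.6457, -0.0246, 0.2069]
eef_rot: [-0.544, 0.452, -0.45, 0.545]
contact_force: [0.8, -0.2, 0.3]
opening: 0.406
```

carry_out(
  offset=[
    [0, 0, 0],
    [0, 0, 0],
    [0, 0, 0],
    [0, 0, 0],
    [0, 0, 0],
    [0, 0, 0],
    [0, 0, 0],
    [0, 0, 0],
  ],
  twist=[10.5, 10.5, 10.5, 10.5, 10.5, 10.5, 10.5, 10.5],
)

```text
clock: 18.55
tool_pos: [0.6454, -0.0307, 0.2067]
eef_rot: [0.707, 0.026, -0.027, -0.707]
contact_force: [-0.1, -0.3, 0.4]
opening: 0.409
```

carry_out(
  offset=[
    [0, 0, 0],
    [0, 0, 0],
    [0, 0, 0],
    [0, 0, 0],
    [0, 0, 0],
    [0, 0, 0],
    [0, 0, 0],
    [0, 0, 0],
  ],
  twist=[10.5, 10.5, 10.5, 10.5, 10.5, 10.5, 10.5, 10.5],
)

```text
clock: 19.55
tool_pos: [0.6455, -0.0309, 0.2067]
eef_rot: [-0.507, -0.492, 0.493, 0.508]
contact_force: [-0.4, 0.5, 0.6]
opening: 0.408
```

carry_out(
  offset=[
    [0, 0, 0],
    [0, 0, 0],
    [0, 0, 0],
  ],
  twist=[6.5, 0, 0],
)

```text
clock: 19.92
tool_pos: [0.6457, -0.0305, 0.207]
eef_rot: [-0.481, -0.518, 0.519, 0.481]
contact_force: [-0.8, -0.5, 0.3]
opening: 0.41
```

```bash
python3 st.py; python3 - <<'E'
from h import *
p=camera_params("wrist");i=snapshot("wrist")
cv2.imwrite("pics/w4.png",i[...,::-1])
for b in bars(i,p):print(*b)
E
```

```text
19.925 [ 0.6457 -0.0305  0.207 ] yaw 94.35 F [-0.79 -0.47  0.28] M [ 0.046 -0.122  0.012] op 36.1 q [ 0.43  0.9  -0.93  1.51  0.77  1.13  0.99]
[162.  34.] 998 2291 189.0 233 151 (517.2, -137.3) (9.3, 33.4) 173.3
[354.  63.] 880 1090 174.0 233 119 (526.8, -18.2) (38.9, 8.6) 35.4
[153. 221.] 798 1602 188.0 233 143 (633.2, -149.0) (9.5, 39.7) 162.8
[321. 249.] 686 876 191.0 233 158 (645.0, -30.2) (38.5, 8.9) 4.7
```

b is centred, with the tool within 1 mm. The a and c bars have both sprung back as expected.

carry_out(
  offset=[
    [0, 0, -0.04],
    [0, 0, -0.04],
    [0, 0, -0.0195],
    [0, 0, 0],
    [0, 0, 0],
  ],
  twist=[0.5, 0, 0, 0, 0],
)

```text
clock: 20.6
tool_pos: [0.647, -0.0298, 0.1094]
eef_rot: [0.478, 0.522, -0.52, -0.478]
contact_force: [-0.4, -0.4, -0.6]
opening: 0.409
```

carry_out(
  offset=[
    [0, 0, 0],
    [0, 0, 0],
    [0, 0, 0],
    [0, 0, 0],
  ],
  twist=[0, 0, 0, 0],
  grip=0.0,
  newtons=50,
)

```text
clock: 21.1
tool_pos: [0.6461, -0.0297, 0.1084]
eef_rot: [0.478, 0.522, -0.521, -0.478]
contact_force: [0.0, 2.0, 3.9]
opening: 0.106
```

```bash
python3 st.py
```

```text
21.1 [ 0.6461 -0.0297  0.1084] yaw 94.98 F [0.03 1.95 3.92] M [ 0.173  0.047 -0.018] op 9.3 q [ 0.4   1.01 -0.86  1.58  0.89  0.98  0.91]
```

carry_out(
  offset=[
    [0, 0, 0],
    [0, 0, 0],
    [0, 0, 0],
    [0, 0, 0],
    [0, 0, 0],
    [0, 0, 0],
    [0, 0, 0],
    [0, 0, 0],
  ],
  twist=[-9.5, -9.5, -9.5, -9.5, -9.5, -9.5, -9.5, -9.5],
)

```text
clock: 22.1
tool_pos: [0.6463, -0.0295, 0.1085]
eef_rot: [-0.697, -0.115, 0.114, 0.698]
contact_force: [0.3, 1.3, 3.3]
opening: 0.108
```

```bash
python3 st.py
```

```text
22.1 [ 0.6463 -0.0295  0.1085] yaw 18.7 F [0.28 1.28 3.3 ] M [0.239 0.01  0.146] op 9.5 q [ 0.26  0.93 -0.55  1.59  0.62  0.81 -0.22]
```

carry_out(
  offset=[
    [0, 0, 0],
    [0, 0, 0],
    [0, 0, 0],
    [0, 0, 0],
    [0, 0, 0],
    [0, 0, 0],
    [0, 0, 0],
    [0, 0, 0],
  ],
  twist=[-9.5, -9.5, -9.5, -9.5, -9.5, -9.5, -9.5, -9.5],
)

```text
clock: 23.1
tool_pos: [0.6465, -0.0296, 0.1084]
eef_rot: [-0.62, 0.339, -0.339, 0.621]
contact_force: [0.6, 0.6, 2.4]
opening: 0.108
```

```bash
python3 st.py
```

```text
23.1 [ 0.6465 -0.0296  0.1084] yaw -57.29 F [0.55 0.61 2.42] M [ 0.202 -0.009  0.135] op 9.5 q [ 0.08  0.88 -0.21  1.6   0.25  0.69 -1.24]
```

carry_out(
  offset=[
    [0, 0, 0],
    [0, 0, 0],
    [0, 0, 0],
  ],
  twist=[-4, -4, 0],
)

```text
clock: 23.48
tool_pos: [0.6465, -0.0296, 0.1084]
eef_rot: [-0.596, 0.379, -0.38, 0.597]
contact_force: [0.3, 1.1, 3.6]
opening: 0.107
```

```bash
python3 st.py
```

```text
23.475 [ 0.6465 -0.0296  0.1084] yaw -64.94 F [0.34 1.09 3.63] M [ 0.267 -0.111  0.11 ] op 9.4 q [ 0.07  0.88 -0.17  1.6   0.21  0.68 -1.34]
```

carry_out(
  offset=[
    [0, 0, 0],
    [0, 0, 0],
    [0, 0, 0],
  ],
  twist=[-3, -3, 0],
)

```text
clock: 23.85
tool_pos: [0.6465, -0.0297, 0.1084]
eef_rot: [-0.575, 0.41, -0.41, 0.576]
contact_force: [0.7, 1.3, 4.3]
opening: 0.109
```

```bash
python3 st.py
```

```text
23.85 [ 0.6465 -0.0297  0.1084] yaw -70.91 F [0.65 1.35 4.32] M [ 0.373 -0.135  0.105] op 9.6 q [ 0.05  0.88 -0.14  1.6   0.17  0.67 -1.41]
```

carry_out(
  offset=[
    [0, 0, 0],
    [0, 0, 0],
    [0, 0, 0],
  ],
  twist=[-3, -3, 0],
)

```text
clock: 24.22
tool_pos: [0.6466, -0.0297, 0.1084]
eef_rot: [-0.553, 0.44, -0.44, 0.554]
contact_force: [0.6, 1.1, 5.3]
opening: 0.11
```

```bash
python3 st.py
```

```text
24.225 [ 0.6466 -0.0297  0.1084] yaw -76.95 F [0.61 1.07 5.31] M [ 0.419 -0.059  0.2  ] op 9.7 q [ 0.04  0.88 -0.11  1.6   0.14  0.67 -1.49]
```

carry_out(
  offset=[
    [0, 0, 0],
    [0, 0, 0],
    [0, 0, 0],
  ],
  twist=[-4, 0, 0],
)

```text
clock: 24.6
tool_pos: [0.6466, -0.0297, 0.1084]
eef_rot: [-0.538, 0.458, -0.459, 0.539]
contact_force: [0.7, 1.5, 5.2]
opening: 0.109
```

```bash
python3 st.py
```

```text
24.6 [ 0.6466 -0.0297  0.1084] yaw -80.9 F [0.69 1.53 5.21] M [ 0.37  -0.087  0.182] op 9.6 q [ 0.03  0.88 -0.09  1.6   0.12  0.67 -1.54]
```

carry_out(
  offset=[
    [0, 0, 0],
    [0, 0, 0],
    [0, 0, 0],
  ],
  twist=[-3, 0, 0],
)

```text
clock: 24.98
tool_pos: [0.6465, -0.0297, 0.1084]
eef_rot: [-0.525, 0.472, -0.473, 0.526]
contact_force: [0.6, 0.8, 5.6]
opening: 0.106
```

```bash
python3 st.py
```

```text
24.975 [ 0.6465 -0.0297  0.1084] yaw -83.89 F [0.63 0.78 5.58] M [ 0.34  -0.109  0.304] op 9.3 q [ 0.02  0.88 -0.08  1.6   0.1   0.67 -1.58]
```

carry_out(
  offset=[
    [0, 0, 0],
  ],
  twist=[0],
)

```text
clock: 25.1
tool_pos: [0.6466, -0.0297, 0.1084]
eef_rot: [-0.525, 0.472, -0.473, 0.526]
contact_force: [0.4, 2.4, 6.1]
opening: 0.109
```

```bash
python3 st.py
```

```text
25.1 [ 0.6466 -0.0297  0.1084] yaw -83.89 F [0.37 2.42 6.14] M [ 0.382 -0.108  0.273] op 9.6 q [ 0.02  0.88 -0.08  1.6   0.1   0.67 -1.58]
```

Nut b is firm at about 0.29 N m. Last is d.

carry_out(
  offset=[
    [0, 0, 0],
    [0, 0, 0],
    [0, 0, 0.05],
    [0, 0, 0.05],
    [-0.044, -0.036, 0],
    [-0.044, -0.036, 0],
    [-0.044, -0.035, 0],
    [0, 0, 0],
  ],
  twist=[0, 0, 0, 0, 10.5, 10.5, 10.5, 10.5],
  grip=0.036,
)

```text
clock: 26.1
tool_pos: [0.5086, -0.1421, 0.2072]
eef_rot: [0.662, -0.256, 0.252, -0.658]
contact_force: [1.5, 0.5, 0.3]
opening: 0.41
```

carry_out(
  offset=[
    [0, 0, 0],
    [0, 0, 0],
    [0, 0, 0],
    [0, 0, 0],
    [0, 0, 0],
    [0, 0, 0],
    [0, 0, 0],
    [0, 0, 0],
  ],
  twist=[10.5, 10.5, 10.5, 10.5, 10.5, 10.5, 10.5, 10.5],
)

```text
clock: 27.1
tool_pos: [0.5132, -0.138, 0.2073]
eef_rot: [-0.66, -0.254, 0.255, 0.66]
contact_force: [0.1, -0.1, -0.0]
opening: 0.405
```

carry_out(
  offset=[
    [0, 0, 0],
    [0, 0, 0],
    [0, 0, 0],
    [0, 0, 0],
    [0, 0, 0],
    [0, 0, 0],
  ],
  twist=[10.5, 10.5, 10.5, 10.5, 0, 0],
)

```text
clock: 27.85
tool_pos: [0.5136, -0.1376, 0.2076]
eef_rot: [-0.526, -0.472, 0.472, 0.527]
contact_force: [0.4, -0.6, 1.4]
opening: 0.408
```

```bash
python3 st.py; python3 - <<'E'
from h import *
p=camera_params("wrist");i=snapshot("wrist")
cv2.imwrite("pics/w5.png",i[...,::-1])
for b in bars(i,p):print(*b)
E
```

```text
27.85 [ 0.5136 -0.1376  0.2076] yaw 83.77 F [ 0.39 -0.57  1.42] M [ 0.058 -0.123  0.044] op 35.9 q [ 0.71  0.76 -0.94  1.86  0.77  0.93  0.87]
[321. 251.] 722 901 190.0 231 162 (513.9, -137.3) (8.8, 38.7) 173.4
[489. 249.] 643 983 173.0 231 117 (525.9, -19.0) (38.8, 8.5) 36.7
[320. 403.] 336 394 178.0 231 125 (636.8, -150.9) (8.4, 30.8) 162.4
```

carry_out(
  offset=[
    [0, 0, -0.04],
    [0, 0, -0.04],
    [0, 0, -0.02],
    [0, 0, 0],
    [0, 0, 0],
  ],
  twist=[0, 0, 0, 0, 0],
)

```text
clock: 28.52
tool_pos: [0.5146, -0.1371, 0.1087]
eef_rot: [0.526, 0.473, -0.472, -0.525]
contact_force: [-0.7, 0.3, 0.0]
opening: 0.406
```

carry_out(
  offset=[
    [0, 0, 0],
    [0, 0, 0],
    [0, 0, 0],
    [0, 0, 0],
  ],
  twist=[0, 0, 0, 0],
  grip=0.0,
  newtons=50,
)

```text
clock: 29.02
tool_pos: [0.5142, -0.137, 0.1083]
eef_rot: [0.526, 0.473, -0.473, -0.526]
contact_force: [-0.3, 0.5, 3.6]
opening: 0.108
```

```bash
python3 st.py
```

```text
29.025 [ 0.5142 -0.137   0.1083] yaw 83.97 F [-0.31  0.55  3.64] M [ 0.204 -0.086 -0.024] op 9.5 q [ 0.64  0.89 -0.81  1.94  0.96  0.76  0.71]
```

carry_out(
  offset=[
    [0, 0, 0],
    [0, 0, 0],
    [0, 0, 0],
    [0, 0, 0],
    [0, 0, 0],
    [0, 0, 0],
    [0, 0, 0],
    [0, 0, 0],
  ],
  twist=[-9.5, -9.5, -9.5, -9.5, -9.5, -9.5, -9.5, -9.5],
)

```text
clock: 30.02
tool_pos: [0.5148, -0.1364, 0.1083]
eef_rot: [-0.705, -0.048, 0.047, 0.706]
contact_force: [0.7, 1.4, 1.0]
opening: 0.108
```

```bash
python3 st.py
```

```text
30.025 [ 0.5148 -0.1364  0.1083] yaw 7.73 F [0.66 1.36 0.98] M [ 0.314 -0.114  0.145] op 9.5 q [ 0.46  0.81 -0.48  1.95  0.69  0.55 -0.36]
```

carry_out(
  offset=[
    [0, 0, 0],
    [0, 0, 0],
    [0, 0, 0],
    [0, 0, 0],
    [0, 0, 0],
    [0, 0, 0],
    [0, 0, 0],
    [0, 0, 0],
  ],
  twist=[-9.5, -9.5, -9.5, -9.5, -9.5, -9.5, -9.5, -9.5],
)

```text
clock: 31.02
tool_pos: [0.5156, -0.1368, 0.1083]
eef_rot: [-0.584, 0.396, -0.398, 0.586]
contact_force: [1.3, 0.7, 0.2]
opening: 0.108
```

```bash
python3 st.py
```

```text
31.025 [ 0.5156 -0.1368  0.1083] yaw -68.28 F [1.32 0.73 0.19] M [ 0.126 -0.34   0.105] op 9.5 q [ 0.26  0.77 -0.14  1.96  0.24  0.43 -1.25]
```

carry_out(
  offset=[
    [0, 0, 0],
    [0, 0, 0],
    [0, 0, 0],
  ],
  twist=[-4, -4, 0],
)

```text
clock: 31.4
tool_pos: [0.5156, -0.1369, 0.1083]
eef_rot: [-0.557, 0.434, -0.436, 0.558]
contact_force: [2.2, 0.7, 2.9]
opening: 0.108
```

```bash
python3 st.py
```

```text
31.4 [ 0.5156 -0.1369  0.1083] yaw -75.94 F [2.25 0.69 2.91] M [ 0.138 -0.594  0.212] op 9.5 q [ 0.24  0.77 -0.11  1.96  0.19  0.42 -1.34]
```

carry_out(
  offset=[
    [0, 0, 0],
    [0, 0, 0],
  ],
  twist=[-2, 0],
)

```text
clock: 31.65
tool_pos: [0.5155, -0.137, 0.1083]
eef_rot: [-0.549, 0.444, -0.446, 0.55]
contact_force: [5.1, 1.3, 2.9]
opening: 0.11
```

```bash
python3 st.py
```

```text
31.65 [ 0.5155 -0.137   0.1083] yaw -78.01 F [5.07 1.3  2.92] M [ 0.295 -1.039  0.163] op 9.7 q [ 0.24  0.77 -0.1   1.96  0.17  0.42 -1.36]
```

carry_out(
  offset=[
    [0, 0, 0],
    [0, 0, 0],
  ],
  twist=[0, 0],
)

```text
clock: 31.9
tool_pos: [0.5155, -0.137, 0.1083]
eef_rot: [-0.549, 0.444, -0.446, 0.55]
contact_force: [5.2, 0.6, 3.5]
opening: 0.108
```

```bash
python3 st.py
```

```text
31.9 [ 0.5155 -0.137   0.1083] yaw -77.99 F [5.18 0.61 3.52] M [ 0.335 -1.102  0.131] op 9.5 q [ 0.24  0.77 -0.1   1.96  0.17  0.42 -1.36]
```

carry_out(
  offset=[
    [0.001, 0, 0],
    [0, 0, 0],
  ],
  twist=[0, 0],
)

```text
clock: 32.15
tool_pos: [0.5156, -0.137, 0.1082]
eef_rot: [-0.549, 0.445, -0.445, 0.55]
contact_force: [4.0, 1.8, 5.7]
opening: 0.11
```

```bash
python3 st.py
```

```text
32.15 [ 0.5156 -0.137   0.1082] yaw -78.01 F [4.   1.84 5.71] M [ 0.392 -0.848  0.112] op 9.7 q [ 0.24  0.77 -0.1   1.95  0.17  0.42 -1.36]
```

carry_out(
  offset=[
    [0.001, 0, 0],
    [0, 0, 0],
    [0, 0, 0],
  ],
  twist=[-3, -2, 0],
)

```text
clock: 32.52
tool_pos: [0.5157, -0.1371, 0.1082]
eef_rot: [0.53, -0.469, 0.469, -0.529]
contact_force: [2.6, 2.1, 7.0]
opening: 0.107
```

```bash
python3 st.py
```

```text
32.525 [ 0.5157 -0.1371  0.1082] yaw -83.04 F [2.64 2.11 6.95] M [ 0.398 -0.534  0.121] op 9.4 q [ 0.22  0.77 -0.08  1.95  0.14  0.42 -1.41]
```

carry_out(
  offset=[
    [0, 0, 0],
    [0, 0, 0],
    [0, 0, 0],
  ],
  twist=[-3, -3, 0],
)

```text
clock: 32.9
tool_pos: [0.5156, -0.1372, 0.1082]
eef_rot: [0.504, -0.496, 0.496, -0.504]
contact_force: [1.6, 2.3, 7.2]
opening: 0.112
```

```bash
python3 st.py
```

```text
32.9 [ 0.5156 -0.1372  0.1082] yaw -89.04 F [1.59 2.32 7.18] M [ 0.355 -0.595  0.114] op 9.8 q [ 0.21  0.77 -0.06  1.95  0.1   0.42 -1.48]
```

carry_out(
  offset=[
    [0, 0, 0],
    [0, 0, 0],
    [0, 0, 0],
  ],
  twist=[-3, -3, 0],
)

```text
clock: 33.28
tool_pos: [0.5156, -0.1372, 0.1082]
eef_rot: [-0.478, 0.522, -0.521, 0.477]
contact_force: [1.9, 2.1, 7.0]
opening: 0.109
```

```bash
python3 st.py
```

```text
33.275 [ 0.5156 -0.1372  0.1082] yaw -95.05 F [1.87 2.1  6.95] M [ 0.312 -0.524  0.203] op 9.6 q [ 0.19  0.77 -0.03  1.95  0.05  0.42 -1.54]
```

carry_out(
  offset=[
    [0, 0, 0],
    [0, 0, 0],
    [0, 0, 0],
  ],
  twist=[-3, 0, 0],
)

```text
clock: 33.65
tool_pos: [0.5156, -0.1373, 0.1082]
eef_rot: [-0.464, 0.534, -0.534, 0.464]
contact_force: [1.9, 1.5, 6.1]
opening: 0.108
```

```bash
python3 st.py
```

```text
33.65 [ 0.5156 -0.1373  0.1082] yaw -98.02 F [1.91 1.53 6.13] M [ 0.385 -0.532  0.184] op 9.5 q [ 0.19  0.77 -0.02  1.96  0.03  0.41 -1.57]
```

carry_out(
  offset=[
    [0, 0, 0],
    [0, 0, 0],
    [0, 0, 0],
  ],
  twist=[-3, 0, 0],
)

```text
clock: 34.02
tool_pos: [0.5156, -0.1373, 0.1082]
eef_rot: [-0.45, 0.546, -0.546, 0.45]
contact_force: [2.2, 1.3, 7.0]
opening: 0.106
```

```bash
python3 st.py
```

```text
34.025 [ 0.5156 -0.1373  0.1082] yaw -101.0 F [2.2  1.32 6.96] M [ 0.325 -0.51   0.251] op 9.4 q [ 0.18  0.77 -0.01  1.96  0.01  0.41 -1.6 ]
```

carry_out(
  offset=[
    [0, 0, 0],
    [0, 0, 0],
    [0, 0, 0],
  ],
  twist=[-2, 0, 0],
)

```text
clock: 34.4
tool_pos: [0.5156, -0.1373, 0.1082]
eef_rot: [-0.44, 0.553, -0.553, 0.44]
contact_force: [2.6, 1.3, 6.5]
opening: 0.11
```

```bash
python3 st.py
```

```text
34.4 [ 0.5156 -0.1373  0.1082] yaw -102.99 F [2.65 1.32 6.47] M [ 0.307 -0.546  0.321] op 9.7 q [ 0.17  0.77  0.    1.96 -0.    0.41 -1.62]
```

Nut d is firm at 0.32 N m. I release it, lift clear and check all four.

carry_out(
  offset=[
    [0, 0, 0],
    [0, 0, 0],
    [0, 0, 0.05],
    [0, 0, 0.05],
    [0.027, 0.012, 0.045],
    [0.027, 0.012, 0.045],
    [0, 0, 0],
    [0, 0, 0],
  ],
  twist=[0, 0, 0, 0, 8.5, 8.5, 8.5, 8.5],
  grip=0.036,
)

```text
clock: 35.4
tool_pos: [0.5688, -0.1136, 0.2975]
eef_rot: [0.584, -0.4, 0.399, -0.583]
contact_force: [0.3, -0.4, -0.8]
opening: 0.409
```

carry_out(
  offset=[
    [0, 0, 0],
    [0, 0, 0],
    [0, 0, 0],
  ],
  twist=[0, 0, 0],
)

```text
clock: 35.78
tool_pos: [0.5695, -0.1134, 0.2975]
eef_rot: [0.583, -0.401, 0.401, -0.582]
contact_force: [-0.4, -0.1, 0.5]
opening: 0.408
```

```bash
python3 st.py; python3 - <<'E'
from h import *
p=camera_params("wrist");i=snapshot("wrist")
cv2.imwrite("pics/w6.png",i[...,::-1])
for b in bars(i,p):print(*b)
cv2.imwrite("pics/s6.png",cv2.resize(snapshot("scene")[140:330,170:400,::-1],None,fx=3,fy=3,interpolation=cv2.INTER_CUBIC))
E
```

```text
35.775 [ 0.5695 -0.1134  0.2975] yaw -69.13 F [-0.35 -0.06  0.52] M [-0.008 -0.05  -0.006] op 36.0 q [ 0.21  0.56 -0.16  1.63  0.11  0.96 -1.19]
[262. 109.] 456 623 158.0 238 104 (646.1, -30.7) (39.3, 8.5) 17.7
[381. 170.] 459 678 200.0 239 164 (634.2, -149.3) (9.4, 38.5) 162.9
[213. 227.] 276 643 165.0 237 97 (527.6, -18.5) (38.6, 8.8) 35.5
[323. 277.] 358 517 191.0 238 162 (515.4, -135.6) (37.9, 13.2) 180.0
```

View pics/w6.png

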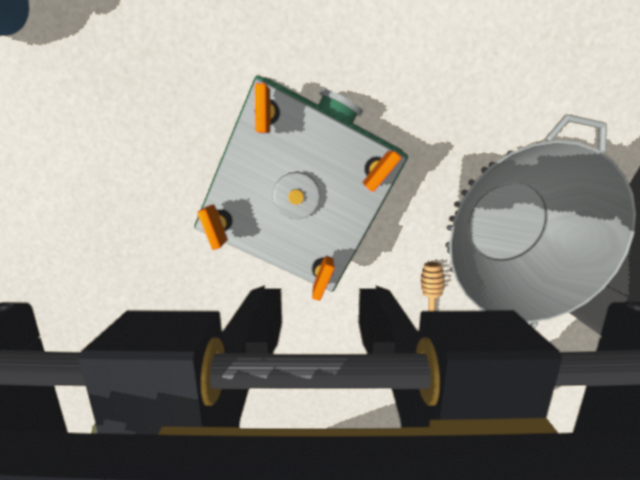

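View pics/s6.png

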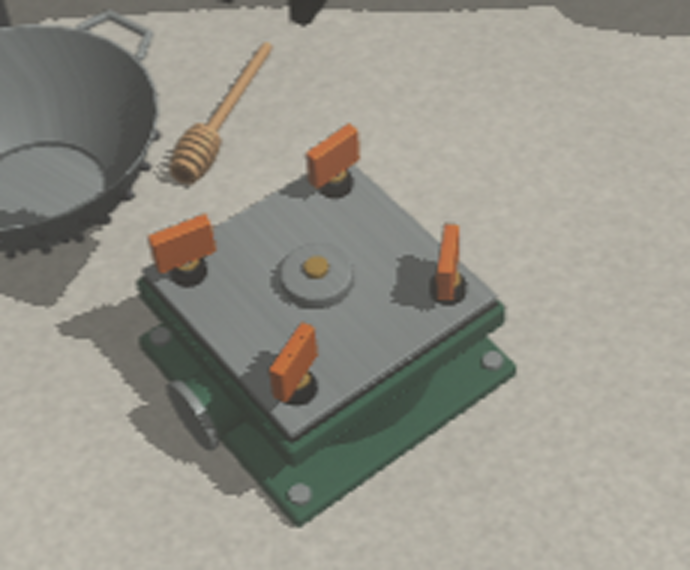

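Wrist view: bars b (262,109), c (381,170), a (213,227) and d (323,277) have all turned and rest still, and the dipper and colander are in the same place. Scene crop: the plate looks level and flat on the flange, with no gap showing. I'm handing in.

```bash
python3 -c "
from plant import *
print(job.finish_job())"
```

```text
the job is handed in; nothing more can be done
None
```

I tightened all four wing nuts clockwise in the order a, c, b, d, each pinched and turned in small steps until it came up firm. The job was handed in at about 36 s of the 72 s allowed.

| Nut | Final twist (N m) | Net turn after spring-back (rad) |
|---|---|---|
| a | 0.32 | about 3.05 |
| c | 0.34 | about 2.89 |
| b | about 0.29 | about 2.92 |
| d | 0.32 | about 3.0 |

- **Torque:** No reading passed 0.34 N m. Readings scattered by roughly 0.03 N m (some isolated ones by more), so I kept the last steps to 2–4°, except on c, which came up firm within a 7° step.
- **Spring-back:** Each nut sprang back 10–15° when released. The resulting turns all fall within the 2.7–3.3 rad expected. d's resting angle is the least certain, because its last camera fit was poor.
- **d side force:** About 5 N of side force built up while turning d, because the grip was about 1 mm off centre. I shifted the tool 2 mm and it eased.
- **Last look:** The plate looked flat and level on the flange, but I judged that by eye and did not measure its height. The colander and dipper appear unmoved. Only the edge of the vase showed in the last picture, and the arm never went near it.

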